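# Tighten the thumbscrew of a jar press with fingertip strokes

## Robot

A 6-joint arm with a two-finger parallel gripper is mounted at the origin on a cart in front of the work surface, level with it; the furniture and walls round the work are solid. World frame = base frame: x ahead of the robot, y to its left, z up, the work surface at z = 0. Lengths are in m, angles in rad, forces in N, time in s.
With the tool pointing down it reaches from about 0.3 to 0.85 m from the base axis. Payload 4.2 kg.
Tool frame: the origin (TCP) lies on the front face of the gripper's body, between the roots of the fingers; the fingertips stand 78 mm ahead of it and the grasp point (between the pads) lies 60 mm ahead of it; z points along the fingers, y is the line along which they close (so a half turn about z gives the same grasp; the last joint's range is limited). The gripper opens to 91 mm and grips with 3 to 60 N. Pads are 32 mm wide; open, the fingers measure 118 mm over their backs; the gripper's body (76 mm by 178 mm) begins 60 mm behind the grasp point.
Start: joints at [1.268, 0.32, 1.565, -0, 1.257, -0.02], TCP at [0.16, 0.552, 0.292] pointing down, gripper open.
Joint ranges: [-3.11, 3.11], [-0.84, 2.01], [0.21, 2.61], [-1.34, 4.49], [0.05, 2.63], [-2.56, 2.56]. Speed limits (rad/s): [2.57, 2.57, 3.14, 3.14, 3.14, 3.14].

## Interface

Orientations are given as a rotation vector (axis times angle).
In Python, from cell import ctrl gives the robot as it stands.
- The arm moves only by the tool move_arm, never from a script. Its argument "rows" is text: rows parted by semicolons, each of 7 numbers parted by spaces: the opening, from 0 (shut) to 1 (fully open), then the shift along the world's x, y, z in cm, then the turn, a rotation vector about the world's x, y, z in degrees. A call has 1 to 20 rows; each row shifts and turns the commanded pose from where the row before left it; what a row does not reach is not made up. A row lasts 1/10 s, in which the tool goes at most 50 mm and 8.59 degrees, less where a joint would pass 70% of its speed; a pose out of reach is approached as far as the arm can. A call with a gripper value outside its range is refused whole. The fingers move at their own pace and stop on an object; the grip force is fixed at half the most. Time passes only in rows, so rows that do not move let the fingers close. It gives the time, the measured TCP pose, the force, the opening and the grip force at its end, in the units of the state.
- ctrl.observe(): the state, without advancing time (a new reading comes with each control period).
- ctrl.read_camera(name): name is "scene" or "top"; returns a dict with "img" (384x512x3 uint8, red, green, blue), "fx", "fy", "cx", "cy" (pixels), "dist_coeffs" ([k1, k2, p1, p2, k3] as OpenCV has them; the pictures are not rectified), "R" (3x3) and "t" (3): a world point X has camera coordinates R X + t. Camera axes: x right, y down, z forward; pixel columns grow to the right and rows downward; lengths in m; the calibration is good to about 2 mm. A picture is of the moment at which its call begins. There is no depth.
- ctrl.finish_job(): hands the job in; it is judged then, once.
The state is a dict: "t": time; "q": joint angles; "joint_velocities": joint speeds; "joint_efforts": joint torques, N m; "tool_pos": TCP position; "ee_rot": TCP orientation; "ft_force": force on the tool from outside, world axes, zero at the start; "wrist_torque": the same for the moment, N m; "opening": opening from 0.0 (shut) to 1.0 (fully open); "gripper_force": force on a finger pad.
Only numpy, scipy, OpenCV 4.12 (cv2) and the standard library are available. Lean on these libraries where they do the work, as an engineer would, in place of code of your own. Each camera call takes 0.05 s, during which the arm holds its last target. There are 200 camera calls.

## Task

Screw the jar press down on the jar that stands in it: with repeated light strokes of a fingertip against the wings, turn the brass thumbscrew clockwise (seen from above) until its pad presses firmly on the jar's lid and the screw will go no further. Do not pinch or grip the screw or push it hard, do not lift or shift the press, leave the jar standing upright where it is under the pad, and leave the other things on the counter alone.

Things in the scene. Friction and masses are not known exactly. Their poses are not given: they have to be found in the camera images.
- press: grey jar press, loose on the counter, 2.5 kg. Origin: centre of its underside, z up. Foot plate 120 (x) by 160 (y) by 14 mm; posts 14 mm thick at y = +-64 mm; bridge along y, 26 mm wide, 152 long, underside 126 mm up, top 136 mm up (139.5 at the flat nuts over the posts). The thumbscrew's vertical axis passes through the origin; only the thumbscrew stands above the bridge.
- thumbscrew (a joint): brass thumbscrew on the bridge: angle in rad, growing clockwise seen from above. It sinks 8 mm a turn (1.273 mm per rad) with its pad, whose underside is 116 mm above the press's underside at 0. Pad meets the lid at about 13.8, and the lid stops the screw at about 14.05 (a push of 6 N on a wing makes it tight); starts between 4.5 and 9. Friction 0.035 N m; it stays where it is left.
- wing_a (a point): outer tip of one wing at mid-height, 37 mm from the screw's axis, 170 mm above the press's underside at screw angle 0 and 152.1 mm at 14.05. The hub is 22 mm wide; two flat upright wings, half a turn apart, 6 mm thick, with round ends of 12 mm radius: they reach 12 mm above and below this point.
- wing_b (a point): outer tip of the other wing, same size and height.
- spindle: the black round pad (42 mm wide, 7 mm thick) under the bridge, with the thumbscrew that it carries; it moves down as the screw is turned, without turning itself. Origin: centre of the pad's underside.
- jar: small glass jar with a green screw lid, 64 mm wide, 84 mm tall, standing loose on the foot plate under the pad (its lid 98 mm above the press's underside). Origin: centre of its underside, z up.
- spice_jar: bystander: spice jar with a yellow cap, 42 mm wide, 96 mm tall, standing loose on the counter; leave alone. Origin: centre of its underside.
- tin: bystander: small turquoise tin, 58 mm wide, 72 mm tall, standing loose on the counter; leave alone. Origin: centre of its underside.
- cutter: bystander: biscuit cutter, metal, 64 mm wide, 55 mm tall with its wire handle, standing loose on the counter; leave alone. Origin: centre of its underside.
- shaker: bystander: spice jar with a red cap, 46 mm wide, 96 mm tall, standing loose on the counter; leave alone. Origin: centre of its underside.

How it is judged:
At the end, for the whole second after the job is handed in: The pad presses on the jar's lid with more than 5 N and the screw stands beyond 13.6 rad; the jar stands upright (within 0.05 rad) on the foot plate within 15 mm of the screw's axis; the press is at rest within 25 mm of where it started (contact force between spindle and jar above 5 N and value of joint thumbscrew above 13.6 rad and angle between jar's own z axis and vertical below 0.05 rad and distance of press from where it was at the start of the episode below 0.025 m and z of jar in the frame of press below 0.017 m and horizontal distance between jar and press below 0.015 m and linear speed of press below 0.01 m/s); the robot touches nothing.
It fails at once if the thumbscrew is pinched or pushed hard (fingers press on it with more than 30 N) (contact force between the fingers and spindle above 30 N).
It fails at once if the press is lifted or tipped (more than 8 mm up or 0.08 rad) (height (world z) of press above 0.008 m or angle between press's own z axis and vertical above 0.08 rad).
It fails at once if the press is shifted more than 25 mm (distance of press from where it was at the start of the episode above 0.025 m).
It fails at once if the jar is lifted off the foot plate or tipped (more than 6 mm up or 0.15 rad) (z of jar in the frame of press above 0.02 m or angle between jar's own z axis and vertical above 0.15 rad).
It fails at once if a bystander is moved more than 20 mm (distance of any of spice_jar, tin, cutter, shaker from where it was at the start of the episode above 0.02 m).
It also fails if it takes over 51 s, if anything falls off the work surface, if the arm or the gripper's body presses on something with over 40 N, if the wrist force passes 120 N, or if a joint passes its speed limit or range.

## Working session

There is one attempt and no reset: what is moved stays moved. The work goes in short steps, Python scripts to look and compute and a tool call to move; the robot and the scene stay as the last step left them, time stands still between calls to the robot, and variables do not carry over. Pictures are saved under pics/ and viewed, at most 10 in all, crops included, and the job is handed in when it is done.

Besides the shell and the picture viewer there is one more tool, called after "Emit:" by a JSON object that holds its "method" and its "body". move_arm: Moves the arm, as the interface text tells. Its arguments: {"type":"object","properties":{"rows":{"type":"string"}},"required":["rows"]}

```bash
mkdir -p pics; cat > h.py <<'E'
import numpy as np, cv2
from cell import ctrl
def K(c): return np.array([[c["fx"],0,c["cx"]],[0,c["fy"],c["cy"]],[0,0,1.]]), np.array(c["dist_coeffs"],float)
def ray(c,uv):
    k,d=K(c); p=cv2.undistortPoints(np.array(uv,float).reshape(-1,1,2),k,d).reshape(-1,2)
    R=np.array(c["R"]);t=np.array(c["t"])
    return -R.T@t, np.c_[p,np.ones(len(p))]@R
def onz(c,uv,z):
    o,D=ray(c,uv); return o+D*((z-o[2])/D[:,2])[:,None]
def proj(c,X):
    k,d=K(c); r,_=cv2.Rodrigues(np.array(c["R"],float))
    return cv2.projectPoints(np.array(X,float).reshape(-1,1,3),r,np.array(c["t"],float),k,d)[0].reshape(-1,2)
def snap(name,f):
    c=ctrl.read_camera(name); cv2.imwrite(f,c["img"][:,:,::-1]); return c
E
python3 - <<'E'
from h import *
a=snap("scene","pics/s0.png");b=snap("top","pics/t0.png")
i=np.vstack([a["img"],b["img"]])
for c in(a,b): print(-np.array(c["R"]).T@np.array(c["t"]),np.array(c["R"])[2],c["fx"])
o=ctrl.observe();print(o)
E
```

```text
[-0.03874108 -0.77999861  0.82141636] [ 0.45818325  0.69384166 -0.55556445] 422.0649179056992
[0.34795092 0.07055603 1.2114268 ] [ 0.14535085  0.00425807 -0.98937101] 348.2169014421951
{'t': 0.1, 'q': array([ 1.26801507e+00,  3.20245563e-01,  1.56552968e+00, -2.05985492e-05,
        1.25739460e+00, -1.99737880e-02]), 'joint_velocities': array([-0.00070129, -0.00223556, -0.00296009,  0.00036104, -0.00163233,
        0.001148  ]), 'joint_efforts': array([ 5.67098614e-04, -4.13329554e+01, -2.32509452e+01,  7.27953343e-02,
        4.20462212e-02, -5.41323777e-05]), 'tool_pos': array([0.16035112, 0.55186128, 0.29150477]), 'ee_rot': array([-4.42710985e-01, -3.11000557e+00,  2.45001315e-03]), 'ft_force': array([-0.54635374, -0.18671344,  0.085004  ]), 'wrist_torque': array([-0.03142299,  0.00775683,  0.01421659]), 'gripper_force': 0.0, 'opening': 1.0017011766241974}
```

View pics/s0.png

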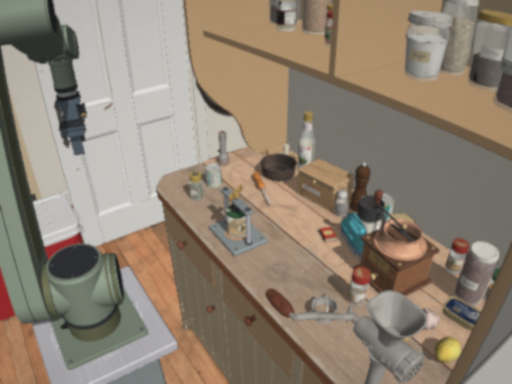

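View pics/t0.png

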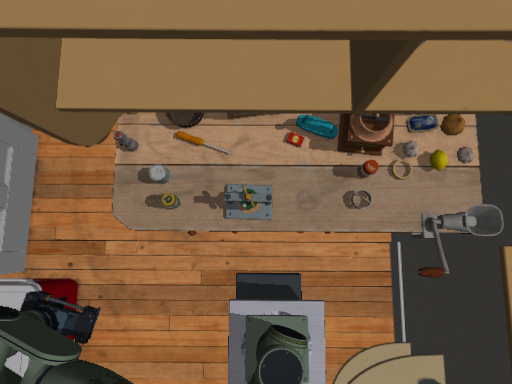

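The scene view shows the press around (238,225) with the jar in it; the top view shows it at (248,202). The yellow-cap jar is at (170,200), the tin at (158,174), the cutter at (361,199) and the red-cap jar at (370,168). I'll zoom in on the press.

```bash
python3 - <<'E'
from h import *
b=ctrl.read_camera("top");a=ctrl.read_camera("scene")
cb=cv2.resize(b["img"][175:230,210:290],None,fx=8,fy=8,interpolation=2)[:, :,::-1]
ca=cv2.resize(a["img"][175:260,200:275],None,fx=8,fy=8,interpolation=2)[:,:,::-1]
cv2.imwrite("pics/tz.png",cb);cv2.imwrite("pics/sz.png",cv2.resize(ca,None,fx=.85,fy=.85))
# foot plate mask: grey-blue, S low / hue blue
hsv=cv2.cvtColor(b["img"],cv2.COLOR_RGB2HSV)
m=((hsv[...,0]>85)&(hsv[...,0]<130)&(hsv[...,1]>25)).astype(np.uint8);mm=np.zeros_like(m);mm[175:230,210:290]=m[175:230,210:290]
cs,_=cv2.findContours(mm,0,1)
c=max(cs,key=cv2.contourArea);r=cv2.minAreaRect(c);print(r,cv2.contourArea(c))
bx=cv2.boxPoints(r);P=onz(b,bx,0.014);print(P.round(4),P.mean(0))
print(onz(b,[(170,200),(158,174),(361,199),(370,168),(248,201),(248,231),(248,108)],0.05).round(3))
# brass
m=((hsv[...,0]>18)&(hsv[...,0]<35)&(hsv[...,1]>110)).astype(np.uint8);
ys,xs=np.nonzero(m[175:230,225:275]);print(list(zip(xs+225,ys+175)))
E
```

```text
((230.61058044433594, 203.8623504638672), (17.511072158813477, 24.10803985595703), 22.833650588989258) 105.0
[[0.4451 0.2013 0.014 ]
 [0.5227 0.1706 0.014 ]
 [0.4993 0.1142 0.014 ]
 [0.4222 0.1453 0.014 ]] [0.47233909 0.15787193 0.014     ]
[[ 0.48   0.359  0.05 ]
 [ 0.568  0.403  0.05 ]
 [ 0.488 -0.281  0.05 ]
 [ 0.595 -0.316  0.05 ]
 [ 0.479  0.097  0.05 ]
 [ 0.379  0.096  0.05 ]
 [ 0.805  0.101  0.05 ]]
[(np.int64(242), np.int64(186)), (np.int64(242), np.int64(187)), (np.int64(243), np.int64(187)), (np.int64(244), np.int64(187)), (np.int64(243), np.int64(188)), (np.int64(244), np.int64(188)), (np.int64(243), np.int64(189)), (np.int64(244), np.int64(189)), (np.int64(245), np.int64(189)), (np.int64(244), np.int64(190)), (np.int64(245), np.int64(190)), (np.int64(244), np.int64(191)), (np.int64(245), np.int64(191)), (np.int64(246), np.int64(191)), (np.int64(245), np.int64(192)), (np.int64(246), np.int64(192)), (np.int64(247), np.int64(192)), (np.int64(245), np.int64(193)), (np.int64(246), np.int64(193)), (np.int64(247), np.int64(193)), (np.int64(248), np.int64(193)), (np.int64(249), n
[... 978 characters left out ...]
.int64(246), np.int64(199)), (np.int64(247), np.int64(199)), (np.int64(249), np.int64(199)), (np.int64(250), np.int64(199)), (np.int64(250), np.int64(200)), (np.int64(250), np.int64(201)), (np.int64(251), np.int64(201)), (np.int64(252), np.int64(201)), (np.int64(239), np.int64(202)), (np.int64(251), np.int64(202)), (np.int64(252), np.int64(202)), (np.int64(253), np.int64(202)), (np.int64(251), np.int64(203)), (np.int64(252), np.int64(203)), (np.int64(253), np.int64(203)), (np.int64(252), np.int64(204)), (np.int64(253), np.int64(204)), (np.int64(252), np.int64(205)), (np.int64(253), np.int64(205)), (np.int64(254), np.int64(205)), (np.int64(253), np.int64(206)), (np.int64(254), np.int64(206))]
```

View pics/tz.png

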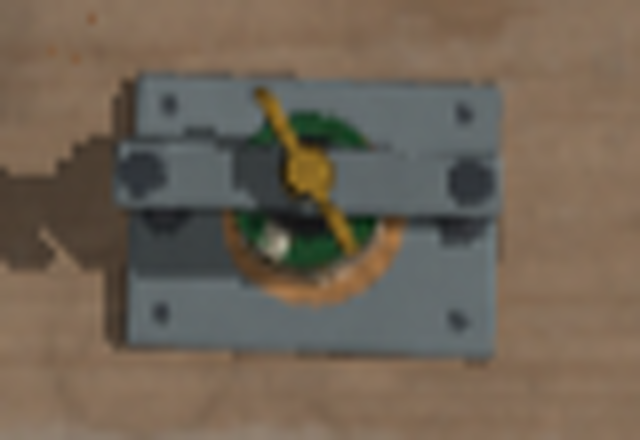

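View pics/sz.png

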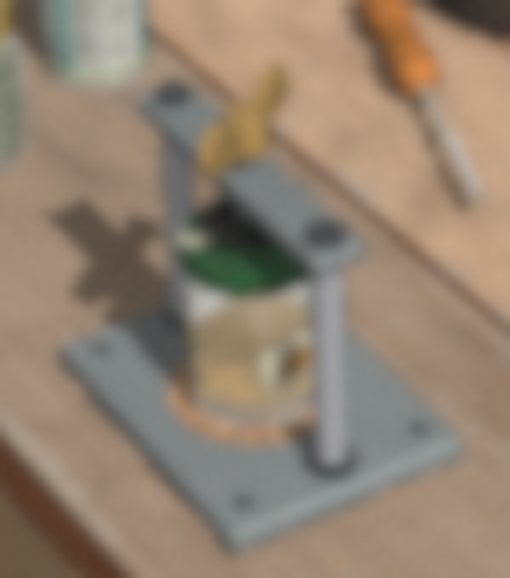

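The zoom shows the hub at crop (308,170), the wing tips at (262,92) and (352,248), and the nuts at (142,173) and (471,182). The plate corners are at (138,73), (500,88), (495,355) and (127,345). In the scene crop, the far wing tip is at about (278,70).

```bash
python3 - <<'E'
from h import *
from scipy.spatial.transform import Rotation as Ro
b=ctrl.read_camera("top")
f=lambda l:[(210+(x+.5)/8-.5,175+(y+.5)/8-.5) for x,y in l]
C=onz(b,f([(138,73),(500,88),(495,355),(127,345)]),.014);print("foot",C.round(4),C.mean(0).round(4),[np.linalg.norm(C[i]-C[i-1]).round(4) for i in range(4)])
N=onz(b,f([(142,173),(471,182)]),.1395);print("nuts",N.round(4),N.mean(0).round(4),np.linalg.norm(N[0]-N[1]), "yaw",np.degrees(np.arctan2(*(N[0]-N[1])[[0,1]])))
for z in(.155,.16,.165,.17):
  W=onz(b,f([(262,92),(352,248),(308,170)]),z);d=W[0]-W[1];print("wing",z,W.round(4),W[:2].mean(0).round(4),np.linalg.norm(d),np.degrees(np.arctan2(d[1],d[0])))
print(Ro.from_rotvec(ctrl.observe()["ee_rot"]).as_matrix().round(3))
E
```

```text
foot [[0.5426 0.1724 0.014 ]
 [0.5373 0.0148 0.014 ]
 [0.4213 0.0168 0.014 ]
 [0.4243 0.1748 0.014 ]] [0.4814 0.0947 0.014 ] [np.float64(0.1184), np.float64(0.1577), np.float64(0.116), np.float64(0.158)]
nuts [[0.483  0.1594 0.1395]
 [0.4805 0.0318 0.1395]] [0.4817 0.0956 0.1395] 0.12761902250052454 yaw 1.118245287865674
wing 0.155 [[0.5127 0.1127 0.155 ]
 [0.4529 0.0776 0.155 ]
 [0.4827 0.0947 0.155 ]] [0.4828 0.0952 0.155 ] 0.06935085358044024 30.383556514839736
wing 0.16 [[0.5119 0.1125 0.16  ]
 [0.4524 0.0776 0.16  ]
 [0.482  0.0946 0.16  ]] [0.4822 0.095  0.16  ] 0.06902262045830657 30.383556514839754
wing 0.165 [[0.5111 0.1123 0.165 ]
 [0.4519 0.0776 0.165 ]
 [0.4814 0.0945 0.165 ]] [0.4815 0.0949 0.165 ] 0.06869438733617289 30.383556514839768
wing 0.17 [[0.5104 0.1121 0.17  ]
 [0.4514 0.0775 0.17  ]
 [0.4808 0.0944 0.17  ]] [0.4809 0.0948 0.17  ] 0.06836615421403924 30.38355651483974
[[-0.96   0.279 -0.   ]
 [ 0.279  0.96  -0.001]
 [ 0.    -0.001 -1.   ]]
```

Measurements are consistent: nut spacing is 127.6 mm and the plate is 118×158. The screw axis is at (0.482, 0.095) and the wings point at 30° and 210°. Next I shut the gripper and go above the start point.

Emit:
{"method": "move_arm", "body": {"rows": "0 2.05 -2.6 0 0 0 0;0 2.05 -2.6 0 0 0 0;0 2.05 -2.6 0 0 0 0;0 2.05 -2.6 0 0 0 0;0 2.05 -2.6 0 0 0 0;0 2.05 -2.6 0 0 0 0;0 2.05 -2.6 0 0 0 0;0 2.05 -2.6 0 0 0 0;0 2.05 -2.6 0 0 0 0;0 2.05 -2.6 0 0 0 0;0 2.05 -2.6 0 0 0 0;0 2.05 -2.6 0 0 0 0;0 2.05 -2.6 0 0 0 0;0 2.05 -2.6 0 0 0 0;0 2.05 -2.6 0 0 0 0;0 2.05 -2.6 0 0 0 0;0 0 0 0 0 0 0;0 0 0 0 0 0 0"}}

```text
t: 2.05
tool_pos: [0.4884, 0.1359, 0.292]
ee_rot: [-0.445, -3.109, -0.001]
ft_force: [-0.4, 0.3, -0.3]
opening: 0.007
gripper_force: 0.0
```

Emit:
{"method": "move_arm", "body": {"rows": "0 0 0 -1.5 0 0 0;0 0 0 -1.5 0 0 0;0 0 0 -1.5 0 0 0;0 0 0 -1.5 0 0 0;0 0 -0.54 -0.8 0 0 0;0 0 0 0 0 0 0"}}

```text
t: 2.65
tool_pos: [0.4873, 0.1309, 0.2234]
ee_rot: [-0.441, -3.108, 0.002]
ft_force: [-1.1, 0.4, -0.2]
opening: 0.004
gripper_force: 0.0
```

```bash
python3 - <<'E'
from h import *
b=ctrl.read_camera("top");a=ctrl.read_camera("scene")
cb=cv2.resize(b["img"][175:230,210:290],None,fx=7,fy=7,interpolation=2)[:, :,::-1]
ca=cv2.resize(a["img"][165:250,200:260],None,fx=6,fy=6,interpolation=2)[:,:,::-1][:385]
ca=cv2.resize(ca,(240,385)) if 0 else ca
cv2.imwrite("pics/m1.png",np.hstack([cb[:385,130:],ca[:385]]))
# orbit plan, 10deg steps from 80
p=[np.array([3.6*np.cos(np.radians(t)),3.6*np.sin(np.radians(t))]) for t in range(80,-290,-10)]
print(";".join("0 %.2f %.2f 0 0 0 0"%tuple(np.round(q,2)-np.round(r,2)) for r,q in zip(p,p[1:])))
print(ctrl.observe()["tool_pos"],ctrl.observe()["ft_force"])
E
```

```text
0 0.60 -0.17 0 0 0 0;0 0.57 -0.26 0 0 0 0;0 0.51 -0.36 0 0 0 0;0 0.45 -0.45 0 0 0 0;0 0.36 -0.51 0 0 0 0;0 0.26 -0.57 0 0 0 0;0 0.17 -0.60 0 0 0 0;0 0.05 -0.63 0 0 0 0;0 -0.05 -0.63 0 0 0 0;0 -0.17 -0.60 0 0 0 0;0 -0.26 -0.57 0 0 0 0;0 -0.36 -0.51 0 0 0 0;0 -0.45 -0.45 0 0 0 0;0 -0.51 -0.36 0 0 0 0;0 -0.57 -0.26 0 0 0 0;0 -0.60 -0.17 0 0 0 0;0 -0.63 -0.05 0 0 0 0;0 -0.63 0.05 0 0 0 0;0 -0.60 0.17 0 0 0 0;0 -0.57 0.26 0 0 0 0;0 -0.51 0.36 0 0 0 0;0 -0.45 0.45 0 0 0 0;0 -0.36 0.51 0 0 0 0;0 -0.26 0.57 0 0 0 0;0 -0.17 0.60 0 0 0 0;0 -0.05 0.63 0 0 0 0;0 0.05 0.63 0 0 0 0;0 0.17 0.60 0 0 0 0;0 0.26 0.57 0 0 0 0;0 0.36 0.51 0 0 0 0;0 0.45 0.45 0 0 0 0;0 0.51 0.36 0 0 0 0;0 0.57 0.26 0 0 0 0;0 0.60 0.17 0 0 0 0;0 0.63 0.05 0 0 0 0;0 0.63 -0.05 0 0 0 0
[0.48843326 0.13109287 0.22476567] [-0.53887039  0.05733256 -0.03205429]
```

View pics/m1.png

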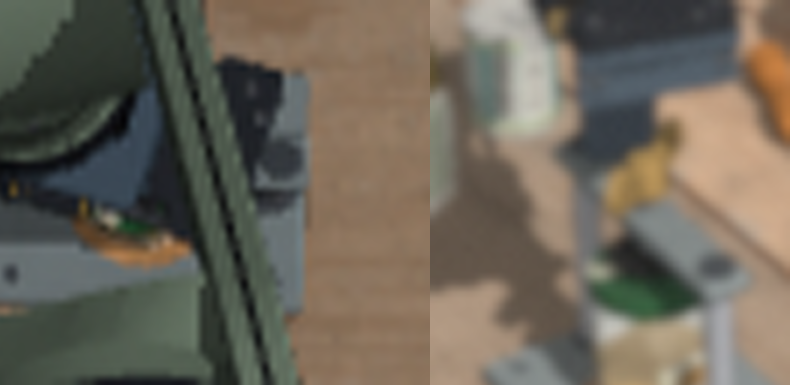

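The scene crop shows the closed fingertip just behind (+y side of) the brass wing, above the bridge and touching nothing. First stroke: 80° to -60° round the axis.

Emit:
{"method": "move_arm", "body": {"rows": "0 0.60 -0.17 0 0 0 0;0 0.57 -0.26 0 0 0 0;0 0.51 -0.36 0 0 0 0;0 0.45 -0.45 0 0 0 0;0 0.36 -0.51 0 0 0 0;0 0.26 -0.57 0 0 0 0;0 0.17 -0.60 0 0 0 0;0 0.05 -0.63 0 0 0 0;0 -0.05 -0.63 0 0 0 0;0 -0.17 -0.60 0 0 0 0;0 -0.26 -0.57 0 0 0 0;0 -0.36 -0.51 0 0 0 0;0 -0.45 -0.45 0 0 0 0;0 -0.51 -0.36 0 0 0 0"}}

```text
t: 4.15
tool_pos: [0.4998, 0.0635, 0.2243]
ee_rot: [0.443, 3.11, -0.0]
ft_force: [0.5, 1.0, 0.7]
opening: 0.004
gripper_force: 0.4
```

```bash
python3 - <<'E'
from h import *
b=ctrl.read_camera("top");a=ctrl.read_camera("scene")
cb=cv2.resize(b["img"][175:230,210:290],None,fx=7,fy=7,interpolation=2)[:, :,::-1]
ca=cv2.resize(a["img"][165:250,200:260],None,fx=6,fy=6,interpolation=2)[:,:,::-1][:385]
cv2.imwrite("pics/m2.png",np.hstack([cb[:385,130:],ca[:385]]))
E
```

```text
(no output)
```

View pics/m2.png

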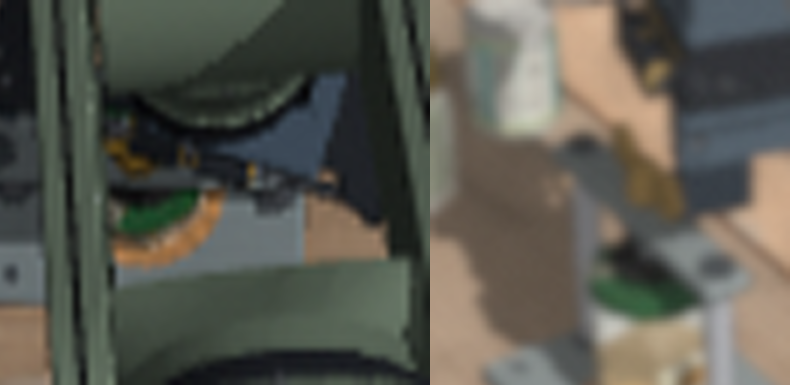

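The scene crop shows the wing swung round by about 125° ahead of the finger, with the press still in place. Next stroke: a short back-off, then -60° to -200°.

Emit:
{"method": "move_arm", "body": {"rows": "0 0.51 0.36 0 0 0 0;0 -0.51 -0.36 0 0 0 0;0 -0.57 -0.26 0 0 0 0;0 -0.60 -0.17 0 0 0 0;0 -0.63 -0.05 0 0 0 0;0 -0.63 0.05 0 0 0 0;0 -0.60 0.17 0 0 0 0;0 -0.57 0.26 0 0 0 0;0 -0.51 0.36 0 0 0 0;0 -0.45 0.45 0 0 0 0;0 -0.36 0.51 0 0 0 0;0 -0.26 0.57 0 0 0 0;0 -0.17 0.60 0 0 0 0;0 -0.05 0.63 0 0 0 0;0 0.05 0.63 0 0 0 0;0 0.17 0.60 0 0 0 0"}}

```text
t: 5.85
tool_pos: [0.4481, 0.108, 0.2241]
ee_rot: [-0.443, -3.109, 0.0]
ft_force: [-0.4, -1.7, -0.8]
opening: 0.009
gripper_force: 0.8
```

```bash
python3 - <<'E'
from h import *
a=ctrl.read_camera("scene");im=cv2.imread("pics/s0.png")
hsv=cv2.cvtColor(im,cv2.COLOR_BGR2HSV)
m=(hsv[...,0]>15)&(hsv[...,0]<35)&(hsv[...,1]>90)
for y in range(180,205):
  print(y,"".join("#" if v else "." for v in m[y,225:250]))
c=np.array([.482,.095]);u=np.array([np.cos(np.radians(30.4)),np.sin(np.radians(30.4))])
ph=np.linspace(-np.pi/2,np.pi/2,60)
for th in (4.5,5.76,7.33,8.9):
  z=.170-.001273*th
  for s in(1,-1):
    X=[[*(c+s*u*(.025+.012*np.cos(p))),z+.012*np.sin(p)] for p in ph];q=proj(a,X);print(th,s,"top row",q[:,1].min().round(2),"bot",q[:,1].max().round(2),"cols",q[:,0].min().round(2),q[:,0].max().round(2))
print(proj(a,[[.4817+.0005*s*0,.0956+s*.064,.1395] for s in(1,-1)]))
hs=[(173/6.8+200,95/6.8+175),(325/6.8+200,234/6.8+175)];print(hs)
E
```

```text
180 .........................
181 .........................
182 .........................
183 .........................
184 ...............#.........
185 ..............###........
186 .............#####.......
187 ............######.......
188 ............#####........
189 ...........######........
190 .........########........
191 ........########.........
192 ........#######..........
193 .......########..........
194 ......#########..........
195 .....##########..........
196 .....##########..........
197 ....##########...........
198 ....#######..............
199 ....####.................
200 .....##..................
201 .........................
202 .........................
203 .........................
204 .........................
4.5 1 top row 182.14 bot 189.62 cols 238.91 240.9
4.5 -1 top row 191.23 bot 198.92 cols 228.97 231.16
5.76 1 top row 182.61 bot 190.08 cols 238.93 240.92
5.76 -1 top row 191.7 bot 199.39 cols 229.0 231.19
7.33 1 top row 183.19 bot 190.65 cols 238.95 240.93
7.33 -1 top row 192.3 bot 199.97 cols 229.03 231.22
8.9 1 top row 183.77 bot 191.22 cols 238.97 240.95
8.9 -1 top row 192.89 bot 200.55 cols 229.06 231.24
[[223.88880378 187.82055517]
 [247.34229684 207.93754267]]
[(225.44117647058823, 188.97058823529412), (247.79411764705884, 209.41176470588235)]
```

The wing height suggests a start angle near 6 rad, so roughly 475° of turn in all. I continue cautiously in 5° rows and watch the force.

Emit:
{"method": "move_arm", "body": {"rows": "0 0.12 0.29 0 0 0 0;0 0.14 0.28 0 0 0 0;0 0.17 0.26 0 0 0 0;0 0.19 0.25 0 0 0 0;0 0.21 0.24 0 0 0 0;0 0.24 0.21 0 0 0 0"}}

```text
t: 6.5
tool_pos: [0.4589, 0.1229, 0.2241]
ee_rot: [-0.443, -3.109, 0.0]
ft_force: [-2.6, -2.1, -0.4]
opening: 0.006
gripper_force: 1.1
```

Emit:
{"method": "move_arm", "body": {"rows": "0 0.12 0.10 0 0 0 0;0 0.13 0.10 0 0 0 0;0 0 0 0 0 0 0"}}

```text
t: 6.8
tool_pos: [0.4615, 0.1249, 0.2241]
ee_rot: [-0.443, -3.11, -0.0]
ft_force: [-1.8, -0.5, 0.0]
opening: 0.005
gripper_force: 1.0
```

Emit:
{"method": "move_arm", "body": {"rows": "0 0 0 0 0 0 0"}}

```text
t: 6.9
tool_pos: [0.4615, 0.1249, 0.2242]
ee_rot: [-0.443, -3.11, -0.0]
ft_force: [-2.8, -0.7, -1.2]
opening: 0.003
gripper_force: 1.0
```

Emit:
{"method": "move_arm", "body": {"rows": "0 0.27 0.17 0 0 0 0;0 0.28 0.14 0 0 0 0;0 0.29 0.12 0 0 0 0;0 0.30 0.09 0 0 0 0"}}

```text
t: 7.3
tool_pos: [0.4723, 0.1301, 0.224]
ee_rot: [-0.443, -3.107, 0.001]
ft_force: [-6.1, -1.9, 1.5]
opening: 0.007
gripper_force: 2.7
```

Emit:
{"method": "move_arm", "body": {"rows": "0 0 0 0 0 0 0;0 0 0 0 0 0 0"}}

```text
t: 7.5
tool_pos: [0.4724, 0.1301, 0.224]
ee_rot: [-0.443, -3.108, 0.001]
ft_force: [-5.1, -1.3, -0.0]
opening: 0.008
gripper_force: 2.0
```

```bash
python3 - <<'E'
from h import *
a=ctrl.read_camera("scene");b=ctrl.read_camera("top")
F=[]
for i in range(6):
  ctrl.read_camera("top"); F.append(ctrl.observe()["ft_force"])
print(np.mean(F,0),np.std(F,0))
ca=cv2.resize(a["img"][170:245,205:265],None,fx=8,fy=8,interpolation=2)[:,:,::-1]
i0=cv2.imread("pics/s0.png");c0=cv2.resize(i0[170:245,205:255],None,fx=8,fy=8,interpolation=2)[:,:400]
i=np.hstack([c0,ca]);cv2.imwrite("pics/m3.png",i[:,:800])
# press shift: correlate foot front-right corner patches
g0=cv2.cvtColor(i0,6);g=cv2.cvtColor(a["img"],7)
for y,x in((230,240),(200,240)):
  t=g0[y:y+22,x:x+28];r=cv2.matchTemplate(g[y-5:y+27,x-5:x+33],t,5);print(cv2.minMaxLoc(r)[1::2])
E
```

```text
[-4.96888442 -1.52370416  0.17433631] [0.21389468 0.34069454 0.45942613]
(0.9972102642059326, (5, 5))
(0.9992799162864685, (5, 5))
```

View pics/m3.png

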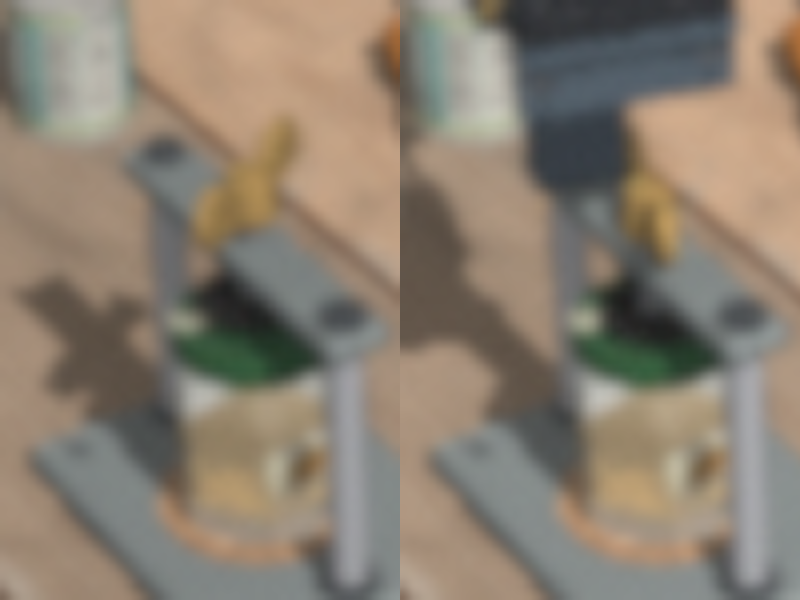

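The press hasn't shifted. The pad is low on the lid and the wing now resists with about 5 N, so the screw is at the lid. Now small steps to make it tight.

Emit:
{"method": "move_arm", "body": {"rows": "0 0.10 0.02 0 0 0 0;0 0 0 0 0 0 0;0 0 0 0 0 0 0"}}

```text
t: 8.2
tool_pos: [0.473, 0.1301, 0.224]
ee_rot: [-0.443, -3.107, 0.001]
ft_force: [-6.6, -1.6, 0.4]
opening: 0.007
gripper_force: 2.5
```

Emit:
{"method": "move_arm", "body": {"rows": "0 0.10 0.02 0 0 0 0;0 0 0 0 0 0 0;0 0 0 0 0 0 0"}}

```text
t: 8.5
tool_pos: [0.4738, 0.1303, 0.2239]
ee_rot: [-0.443, -3.107, 0.002]
ft_force: [-6.6, -2.9, 1.3]
opening: 0.005
gripper_force: 2.6
```

```bash
cat > chk.py <<'E'
from h import *
F=[];P=[]
for i in range(6):
  a=ctrl.read_camera("scene"); o=ctrl.observe();F.append(o["ft_force"]);P.append(o["tool_pos"])
print(np.mean(F,0).round(2),np.mean(P,0).round(4))
g0=cv2.cvtColor(cv2.imread("pics/s0.png"),6);g=cv2.cvtColor(a["img"],7)
w=np.float32
for n,(y,x,h,k) in {"foot":(222,225,30,42),"jar":(208,228,22,18),"bg":(240,290,60,60)}.items():
  print(n,cv2.phaseCorrelate(w(g0[y:y+h,x:x+k]),w(g[y:y+h,x:x+k])))
E
python3 chk.py
```

```text
[-6.37 -2.12  1.43] [0.4738 0.1303 0.2239]
foot ((0.47875007588765683, 0.030875933287498825), 0.9915505541695488)
jar ((-0.07748109659043223, 0.033633396670213145), 1.0154793554985966)
bg ((-0.017587508681650377, 0.02396821833141516), 1.0113972992367215)
```

Emit:
{"method": "move_arm", "body": {"rows": "0 0.12 0.01 0 0 0 0;0 0 0 0 0 0 0;0 0 0 0 0 0 0"}}

```text
t: 9.1
tool_pos: [0.4748, 0.1304, 0.2238]
ee_rot: [-0.443, -3.106, 0.002]
ft_force: [-7.1, -2.2, 1.1]
opening: 0.001
gripper_force: 2.7
```

```bash
python3 chk.py
```

```text
[-6.64 -1.56  1.04] [0.4748 0.1304 0.2238]
foot ((0.4876829594700922, 0.0072514514177495215), 0.9992541938357883)
jar ((-0.09084335287483647, 0.10825215589889403), 1.0310318481039118)
bg ((-0.0346064170492113, 0.05478460896619808), 1.006680835088094)
```

Emit:
{"method": "move_arm", "body": {"rows": "0 0.15 0.01 0 0 0 0;0 0.10 0 0 0 0 0;0 0 0 0 0 0 0"}}

```text
t: 9.7
tool_pos: [0.4771, 0.1306, 0.2237]
ee_rot: [-0.443, -3.105, 0.002]
ft_force: [-7.1, -0.2, 0.5]
opening: 0.002
gripper_force: 2.8
```

```bash
python3 chk.py
```

```text
[-7.18 -1.28  0.49] [0.4771 0.1305 0.2237]
foot ((0.4464660606726767, -0.006126011801928399), 1.0023391695375796)
jar ((-0.1204176931814338, 0.08506941031146731), 0.9921455471603958)
bg ((0.07782465539506234, 0.04187922682085343), 1.0087966281837888)
```

Emit:
{"method": "move_arm", "body": {"rows": "0 0.12 -0.01 0 0 0 0;0 0.12 -0.01 0 0 0 0;0 0 0 0 0 0 0"}}

```text
t: 10.3
tool_pos: [0.4793, 0.1304, 0.2236]
ee_rot: [-0.443, -3.105, 0.002]
ft_force: [-7.0, -0.5, 0.8]
opening: 0.005
gripper_force: 2.9
```

```bash
python3 chk.py
```

```text
[-7.29 -0.69  0.38] [0.4793 0.1305 0.2236]
foot ((0.4450385412136342, 0.01114449459431377), 0.9984092878412317)
jar ((-0.12512263561403536, 0.144898055420418), 1.0046308821550123)
bg ((-0.01096281716858627, -0.016059501930563158), 1.008269526826011)
```

```bash
python3 - <<'E'
from h import *
a=ctrl.read_camera("scene")
ca=cv2.resize(a["img"][170:245,205:255],None,fx=8,fy=8,interpolation=2)[:,:,::-1]
i0=cv2.imread("pics/s0.png");c0=cv2.resize(i0[170:245,205:255],None,fx=8,fy=8,interpolation=2)
cv2.imwrite("pics/m4.png",np.hstack([c0,ca]))
g0=cv2.cvtColor(i0,6);g=cv2.cvtColor(a["img"],7)
for n,(y,x,h,k) in {"rightpost":(205,244,40,10),"rightnut":(204,240,12,14),"rightcorner":(225,250,24,18),"leftcorner":(222,206,16,14)}.items():
  w=np.float32;print(n,cv2.phaseCorrelate(w(g0[y:y+h,x:x+k]),w(g[y:y+h,x:x+k]),cv2.createHanningWindow((k,h),5)))
E
```

```text
rightpost ((0.004368885591581773, 0.09697257275995952), 0.9130197262763977)
rightnut ((0.5102902915047496, -0.24941997178735864), 0.9359266678492228)
rightcorner ((-0.02136356858487254, 0.07695265985176292), 0.7909566340623079)
leftcorner ((0.5427982925246839, 0.06270908305746481), 0.9610106498003006)
```

View pics/m4.png

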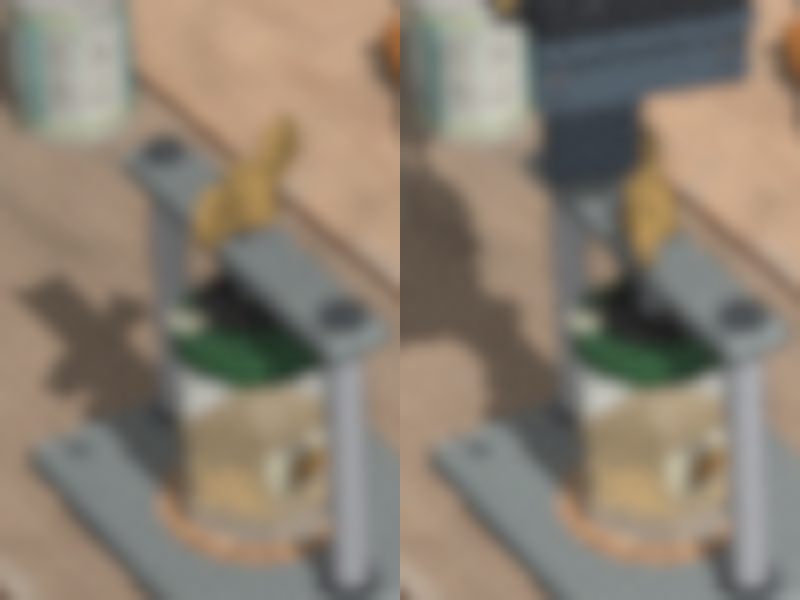

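The right crop shows the press and jar in place, with the wing turned slightly further than before. One more small push.

Emit:
{"method": "move_arm", "body": {"rows": "0 0.12 -0.01 0 0 0 0;0 0.12 -0.02 0 0 0 0;0 0 0 0 0 0 0;0 0 0 0 0 0 0"}}

```text
t: 11.05
tool_pos: [0.4816, 0.1303, 0.2236]
ee_rot: [-0.443, -3.104, 0.001]
ft_force: [-8.2, -0.4, 0.1]
opening: 0.004
gripper_force: 3.0
```

Emit:
{"method": "move_arm", "body": {"rows": "0 0.12 -0.02 0 0 0 0;0 0 0 0 0 0 0;0 0 0 0 0 0 0"}}

```text
t: 11.35
tool_pos: [0.4827, 0.1302, 0.2235]
ee_rot: [-0.443, -3.104, 0.001]
ft_force: [-8.3, -0.3, 0.8]
opening: 0.008
gripper_force: 3.1
```

```bash
python3 chk.py
```

```text
[-8.02 -0.07  0.69] [0.4827 0.1302 0.2235]
foot ((0.45522917995597467, 0.023813588786943285), 0.9971109711682355)
jar ((-0.20340496635054706, 0.16037761060911038), 1.0105467515963096)
bg ((-0.0630179893136642, 0.03006912713030374), 1.0110098595089383)
```

At 8 N, past the 6 N needed to make it tight. I back the finger off, lift clear and check.

Emit:
{"method": "move_arm", "body": {"rows": "0 -0.4 0.1 0 0 0 0;0 -0.8 0.2 0 0 0 0;0 -0.8 0.4 0 0 0 0;0 0 0 1.5 0 0 0;0 0 0 3 0 0 0;0 0 0 3 0 0 0;0 -3 3 2 0 0 0;0 -3 4 0 0 0 0;0 -3 4 0 0 0 0;0 -3 4 0 0 0 0;0 -3 4 0 0 0 0;0 -3 4 0 0 0 0;0 0 0 0 0 0 0;0 0 0 0 0 0 0"}}

```text
t: 13.05
tool_pos: [0.2843, 0.3681, 0.3199]
ee_rot: [0.437, 3.109, 0.003]
ft_force: [-0.2, -1.1, 1.4]
opening: 0.007
gripper_force: 0.0
```

```bash
python3 - <<'E'
from h import *
b=ctrl.read_camera("top");a=ctrl.read_camera("scene")
cb=cv2.resize(b["img"][178:228,218:278],None,fx=8,fy=8,interpolation=2)[:, :,::-1][:400]
ca=cv2.resize(a["img"][180:230,215:255],None,fx=8,fy=8,interpolation=2)[:,:,::-1]
cv2.imwrite("pics/m5.png",np.hstack([cb[:,:480],ca]))
t0=cv2.imread("pics/t0.png");w=np.float32
print(cv2.phaseCorrelate(w(cv2.cvtColor(t0,6)[180:225,220:278]),w(cv2.cvtColor(b["img"],7)[180:225,220:278])))
E
python3 chk.py
```

```text
((0.04074217071281794, 0.5805530876951543), 0.87078787750668)
[ 0.11 -0.   -0.13] [0.2856 0.3662 0.3195]
foot ((0.4796852918216885, 0.09227581473489721), 0.9894643264346653)
jar ((-0.04342409593189345, -0.007955771733033856), 1.0263939574360847)
bg ((-0.023428884505477754, 0.08601868522471534), 1.0189812522464328)
```

View pics/m5.png

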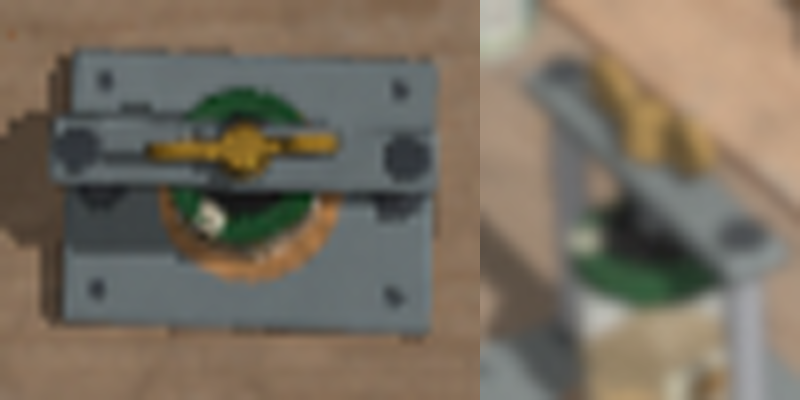

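The finger is clear, and the press and jar stand where they were. The wings have settled at about 93°/273°, which is 297° of clockwise turn. That puts the screw near 14.05 rad if it started at about 8.9. Pushing past the stop only flexed it, and it sprang back to tight. I'm handing in.

```bash
python3 -c "
from cell import ctrl
print(ctrl.finish_job())"
```

```text
the job is handed in; nothing more can be done
None
```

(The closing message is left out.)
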